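# Dole two specimen vials out of a tilt bin

### The arm

A 7-joint arm with a two-finger parallel gripper is mounted at the origin on a cart in front of the work surface, level with it; the furniture and walls round the work are solid. World frame = base frame: x ahead of the robot, y to its left, z up, the work surface at z = 0. Lengths are in m, angles in degrees, forces in N, time in s.
With the tool pointing down it reaches from about 0.425 to 0.875 m from the base axis. Payload 4.7 kg.
Tool frame: the origin (TCP) lies between the finger pads; the fingertips stand env.tip_reach ahead of it and the grasp point (between the pads) lies 2 mm behind it (env.tip_reach is the distance from the TCP to the fingertips, in m); z points along the fingers, y is the line along which they close (so a half turn about z gives the same grasp; the last joint's range is limited). The gripper opens to 87 mm and grips with 3 to 60 N. Pads are 19 mm wide; open, the fingers measure 117 mm over their backs; the gripper's body (75 mm by 190 mm) begins 51 mm behind the grasp point.
Start: joints at [-72.703, 18.392, -4.016, 83.108, 1.295, 78.541, -3.26], TCP at [0.185, 0.623, 0.24] pointing down, gripper open.
Joint ranges: [-163.93, 163.93], [-17.29, 119.83], [-79.2, 71.16], [3.27, 140.29], [-89.18, 269.18], [5.43, 117.66], [-154.24, 154.24]. Speed limits (degrees/s): [147.25, 147.25, 180, 180, 180, 180, 180].

### API

Orientations are given as [roll, pitch, yaw] about the fixed x, y, z axes, in that order (R = Rz(yaw) Ry(pitch) Rx(roll)).
In Python, from cell import env gives the robot as it stands.
- The arm moves only by the shell command python3 steer.py [FORCE], which reads ROWS from standard input. ROWS is one flat JSON list of numbers that holds 1 to 8 rows one after another, with no inner brackets; each row has 5 numbers: dx, dy, dz in mm, then a turn about the tool's z in units of 2 degrees, then the finger opening in m; each row is the pose to reach, as a shift and turn from the pose commanded when the command began, along the tool's axes at that moment; what a row does not reach only later rows make up. A row lasts 1/12 s, in which the tool goes at most 0.0417 m and 7.16 degrees, less where a joint would pass 70% of its speed; a pose out of reach is approached as far as the arm can. The fingers move at their own pace and stop on an object; FORCE is the grip in N (left out, the last holds). Time passes only in rows, so rows that do not move let the fingers close. It prints the time, the measured TCP pose, the force, the opening and the grip force at its end. Input that does not fit is refused with a message, and nothing moves.
- env.get_obs(): the state, without advancing time (a new reading comes with each control period).
- env.read_camera(name): name is "scene" or "top" or "wrist"; returns a dict with "color" (384x512x3 uint8, blue, green, red), "fx", "fy", "cx", "cy" (pixels), "world_from_camera" (4x4, takes a point from camera to world coordinates). Camera axes: x right, y down, z forward; pixel columns grow to the right and rows downward; lengths in m; the calibration is good to about 2 mm. A picture is of the moment at which its call begins. There is no depth.
- env.sign_off(): hands the job in; it is judged then, once.
The state is a dict: "time_s": time; "qpos": joint angles; "joint_velocities": joint speeds; "effort": joint torques, N m; "tool_pos": TCP position; "tool_rot": TCP orientation; "force": force on the tool from outside, world axes, zero at the start; "wrist_torque": the same for the moment, N m; "grip_width": finger opening in m; "grasp_force": force on a finger pad.
Only numpy, scipy, OpenCV 4.12 (cv2) and the standard library are available. Lean on these libraries where they do the work, as an engineer would, in place of code of your own. Each camera call takes 0.05 s, during which the arm holds its last target. There are 200 camera calls.

### The job

Two specimen vials are wanted for the next run. Slide the open steel tray up square against the front of the tilt bin's stand, then tip the bin slowly until exactly two vials have rolled out into the tray, and ease the bin gently back down to rest with the other two still in it. Keep the fingers off the vials, and leave the other things on the bench where they are.

Things in the scene. Friction and masses are not known exactly. Their poses are not given: they have to be found in the camera images.
- stand: fixed white stand of the tilt bin: base plate 165 x 132 mm and two upright cheeks (127 mm apart, front edges at x = 30 mm). Origin on the bench straight below the bin's pivot axis; x = pouring direction, y along the pivot axis, z up. A sloping steel apron between the cheeks leads from under the lip down to x = 62 mm, z = 41 mm, over the near wall of a tray that stands against the cheeks
- dock (a point): point on the bench at x = 30 mm of the stand, mid-width, level with the front edges of the two cheeks, which stop the tray: the middle of the tray's near side belongs here
- pivot (a point): middle of the bin's pivot axis and of its pouring lip, 78 mm straight above the stand's origin. The bin is a steel trough, 0.45 kg, 101 mm long, 108 mm wide, 92 mm deep at the back, open on top, flat towards the lip and rounded at the back, hung on two pins at this lip, so the lip stays put as the bin tips
- bin_tilt (a joint): tilt of the bin, 0 = home; grows as the bar goes up and over in the pouring direction, stop at 1.35 rad. Its weight brings it back to 0 when nothing pushes. Tipped slowly, the vials leave over the lip one by one: the first somewhere from 0.45 to 0.95 rad, each next one usually 0.05 to 0.3 rad later, differing with their weights and friction; at a held angle the rest stay in
- bin_bar (a point): middle of the bin's cross-bar: black sleeve 13 mm in diameter, 80 mm long, along the stand's y, free on all sides. With the bin home it lies 126 mm behind (-x of the stand) and 108 mm above the pivot; it turns with the bin about the pivot. Pushed from behind with about 5 to 9 N at first and 1 to 3 N past 0.6 rad; the push drops by 0.3 to 1 N as a vial rolls to the lip and leaves
- tray: loose open square steel tray with a rubber liner, 150 x 150 x 30 mm, walls 3 mm, inner floor at 5 mm, 0.4 kg, slides on the bench at 1.4 to 3.6 N; origin at the middle of its underside; its -x side faces the bin
- tray_back (a point): middle of the lower edge of the tray's near side, 75 mm from its centre toward the bin
- vial_1: white specimen vial with a grey screw cap, a plain cylinder 28 mm in diameter and 95 mm long, 60 to 100 g, lying crosswise in the bin; first in the row, next to the pouring lip, so as a rule the first to leave; origin at the middle of its axis, y along its axis
- vial_2: white specimen vial with a grey screw cap, a plain cylinder 28 mm in diameter and 95 mm long, 60 to 100 g, lying crosswise in the bin; second from the lip; origin at the middle of its axis, y along its axis
- vial_3: white specimen vial with a grey screw cap, a plain cylinder 28 mm in diameter and 95 mm long, 60 to 100 g, lying crosswise in the bin; third from the lip; origin at the middle of its axis, y along its axis
- vial_4: white specimen vial with a grey screw cap, a plain cylinder 28 mm in diameter and 95 mm long, 60 to 100 g, lying crosswise in the bin; the last, at the back; origin at the middle of its axis, y along its axis
- timer: bystander: white lab timer lying flat, 66 x 66 x 19 mm, origin at the middle of its underside
- petri_dish: bystander: closed petri dish, 60 mm in diameter, 15 mm high, origin at the middle of its underside
- notepad: bystander: spiral notepad, 110 x 74 x 13 mm, origin at the middle of its underside
- marker: bystander: marker pen lying down, 138 mm long, 12 mm thick, origin at the middle of its underside
- microscope: fixed white microscope on the robot's left, at the work's far left edge, beside the arm's starting place: about 310 mm deep (x), 240 mm wide (y) and 400 mm high; origin under its middle; keep the arm clear of it

How it is judged:
By the outcome, as a careful person would: the job done as asked, in the order asked, and still so for the second after the job is handed in, with the robot touching nothing.
It also fails if it takes over 67 s, if anything falls off the work surface, if the arm or the gripper's body presses on something with over 40 N, if the wrist force passes 120 N, or if a joint passes its speed limit or range.

## Working session

There is one attempt and no reset: what is moved stays moved. The work goes in short steps, Python scripts to look and compute and a shell command to move; the robot and the scene stay as the last step left them, time stands still between calls to the robot, and variables do not carry over. Pictures are saved under pics/ and viewed, at most 10 in all, crops included, and the job is handed in when it is done.

```bash
ls; mkdir -p pics; python3 - <<'E'
from cell import env
import cv2,numpy as np
print(env.tip_reach, env.get_obs())
a=env.read_camera("scene");b=env.read_camera("top")
for n,c in(("scene",a),("top",b)):
    cv2.imwrite(f"pics/{n}0.png",c["color"]); print(n,c["fx"],c["fy"],c["cx"],c["cy"],c["world_from_camera"])
E
```

```text
cell.py
pics
steer.py
0.017 {'time_s': 0.0, 'qpos': array([-72.70143021,  18.43786644,  -4.01659408,  83.17518302,
         1.29575954,  78.54282011,  -3.25947028]), 'joint_velocities': array([ 0.01337329, -0.08084115, -0.03310517, -0.01401695,  0.04960221,
       -0.00920452,  0.08879712]), 'effort': array([ 1.53140440e-04, -4.91287100e+01, -4.03871946e-01, -3.12535608e+01,
       -6.39124797e-02,  4.33156290e-02,  1.65786582e-04]), 'tool_pos': array([0.184398  , 0.62273599, 0.23847272]), 'tool_rot': array([-1.79889425e+02,  6.31631012e-03,  1.63512882e+02]), 'force': array([ 0.02213972,  0.66804753, -0.65310681]), 'wrist_torque': array([-0.01283512,  0.00640642, -0.0248626 ]), 'grasp_force': 0.0, 'grip_width': 0.08728089485599824}
scene 410.50295772756874 410.50295772756874 254.12711960515313 184.12557551943254 [[-0.79702032 -0.46943373  0.37998761 -0.02868699]
 [-0.6037683   0.60377299 -0.5205017   0.88973768]
 [ 0.0149148  -0.64427491 -0.76464854  1.32660184]
 [ 0.          0.          0.          1.        ]]
top 348.9528910806926 348.9528910806926 260.839663359754 194.07575424625188 [[ 0.00468462 -0.98958256  0.14389025  0.32950897]
 [-0.99998534 -0.00502674 -0.00201418  0.08142598]
 [ 0.0027165  -0.1438787  -0.9895916   1.62604811]
 [ 0.          0.          0.          1.        ]]
```

```bash
python3 - <<'E'
import cv2
for n in("scene","top"):
    cv2.imwrite(f"pics/{n}0b.png",cv2.resize(cv2.imread(f"pics/{n}0.png"),(800,600),interpolation=cv2.INTER_CUBIC))
E
```

```text
(no output)
```

View pics/scene0b.png

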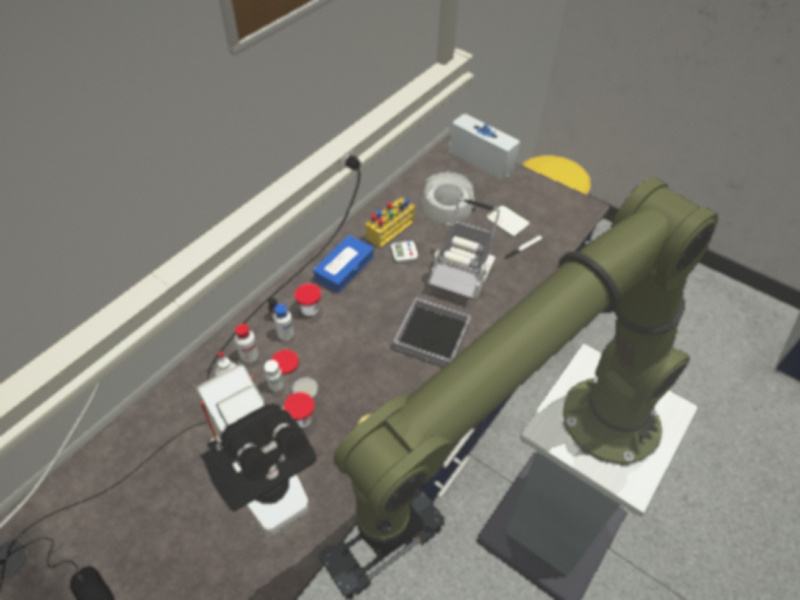

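View pics/top0b.png

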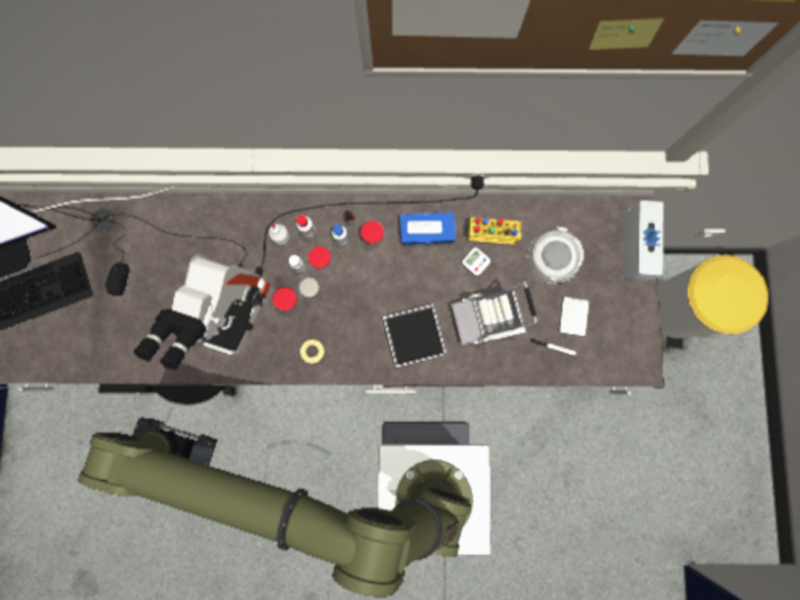

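The top view shows the tray at about (415,335), the stand and bin at about (490,315) pouring to the left (+y), and the bar at about (530,300). The timer, petri dish and notepad are around them. I'll enlarge crops next.

```bash
python3 - <<'E'
import cv2,numpy as np
t=cv2.imread("pics/top0.png")[170:245,240:352]; s=cv2.imread("pics/scene0.png")[115:235,240:360]
t=cv2.resize(t,None,fx=7,fy=7,interpolation=cv2.INTER_CUBIC);s=cv2.resize(s,None,fx=5,fy=5,interpolation=cv2.INTER_CUBIC)
cv2.imwrite("pics/tc.png",t);cv2.imwrite("pics/sc.png",s);print(t.shape,s.shape)
E
```

```text
(525, 784, 3) (600, 600, 3)
```

View pics/tc.png

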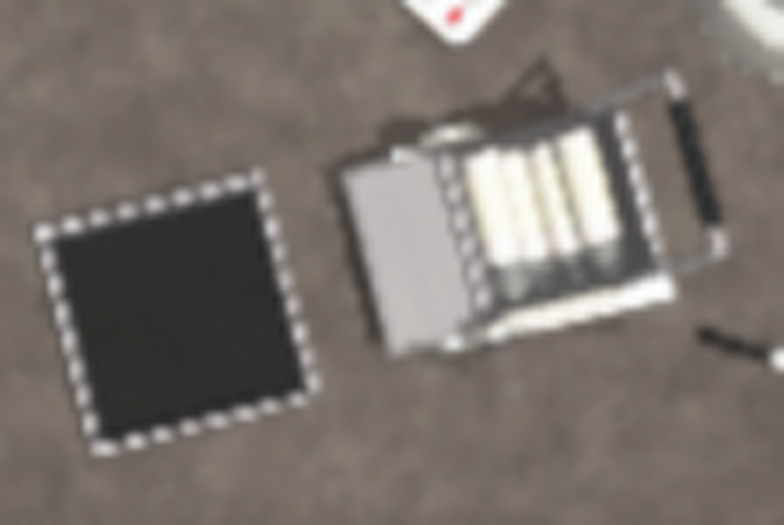

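View pics/sc.png

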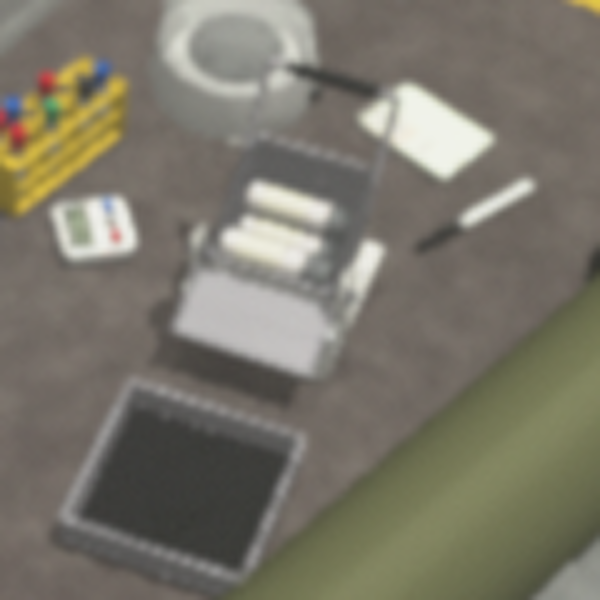

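The top crop gives the tray rim corners at (42,232), (258,176), (316,392) and (100,448), the bar at (680,98)–(714,224), and the apron edge at (345,172)–(393,352). In the scene crop the bar runs (288,68)–(380,92) and the tray rim corners are (137,380), (305,437), (240,578) and (68,518). Now I'll triangulate.

```bash
cat > h.py <<'E'
import numpy as np
from cell import env
from scipy.optimize import least_squares
C={}
C["scene"]=(410.503,254.127,184.126,np.array([[-0.79702032,-0.46943373,0.37998761,-0.02868699],[-0.6037683,0.60377299,-0.5205017,0.88973768],[0.0149148,-0.64427491,-0.76464854,1.32660184]]))
C["top"]=(348.953,260.840,194.076,np.array([[0.00468462,-0.98958256,0.14389025,0.32950897],[-0.99998534,-0.00502674,-0.00201418,0.08142598],[0.0027165,-0.1438787,-0.9895916,1.62604811]]))
def ray(n,p):
    f,cx,cy,T=C[n]; d=T[:,:3]@np.array([(p[0]-cx)/f,(p[1]-cy)/f,1]); return T[:,3],d
def onz(n,p,z):
    o,d=ray(n,p); return o+d*(z-o[2])/d[2]
def tri(p,q):
    (o,d),(a,e)=ray("top",p),ray("scene",q)
    s=np.linalg.lstsq(np.c_[d,-e],a-o,rcond=None)[0]; P,Q=o+s[0]*d,a+s[1]*e; return (P+Q)/2,np.linalg.norm(P-Q)
def proj(n,X):
    f,cx,cy,T=C[n]; c=T[:,:3].T@(X-T[:,3]); return np.array([f*c[0]/c[2]+cx,f*c[1]/c[2]+cy])
tc=lambda p:((p[0]+.5)/7-.5+240,(p[1]+.5)/7-.5+170)
sc=lambda p:((p[0]+.5)/5-.5+240,(p[1]+.5)/5-.5+115)
def st(s,v):  # stand pose x,y,yaw
    c,n=np.cos(s[2]),np.sin(s[2]); return np.array([s[0]+c*v[0]-n*v[1],s[1]+n*v[0]+c*v[1],v[2]])
E
python3 - <<'E'
from h import *
np.set_printoptions(precision=4,suppress=True)
T=[(42,232),(258,176),(316,392),(100,448)];S=[(68,518),(137,380),(305,437),(240,578)]
# scene left = +x world, near camera = +y
for t in T: print("tray",onz("top",tc(t),.03))
for s in S: print("tray sc",onz("scene",sc(s),.03))
for t,s in zip(T,S): print(tri(tc(t),sc(s)))
B=[(680,98),(714,224)];BS=[(288,68),(380,92)]
for t,s in zip(B,BS): print("bar",tri(tc(t),sc(s)))
A=[(345,172),(393,352)];AS=[(175,328),(325,377)]
for t,s in zip(A,AS): print("apron",tri(tc(t),sc(s)),onz("top",tc(t),.041),onz("scene",sc(s),.041))
E
```

```text
tray [0.521  0.1483 0.03  ]
tray [0.559  0.0061 0.03  ]
tray [ 0.4169 -0.0314  0.03  ]
tray [0.38   0.1091 0.03  ]
tray sc [0.5146 0.1464 0.03  ]
tray sc [0.5533 0.0024 0.03  ]
tray sc [ 0.4128 -0.0324  0.03  ]
tray sc [0.3783 0.111  0.03  ]
(array([0.5182, 0.1469, 0.0288]), np.float64(0.006531568279020805))
(array([0.5557, 0.0048, 0.0318]), np.float64(0.006635875152327501))
(array([ 0.4151, -0.0324,  0.0289]), np.float64(0.004176322817137208))
(array([0.3797, 0.109 , 0.0265]), np.float64(0.000746065565535954))
bar (array([ 0.5848, -0.2414,  0.1793]), np.float64(0.0029572469445113794))
bar (array([ 0.5076, -0.2587,  0.184 ]), np.float64(0.003867085919600534))
apron (array([ 0.5575, -0.0513,  0.0437]), np.float64(0.005351592002425248)) [ 0.5603 -0.0504  0.041 ] [ 0.5562 -0.0542  0.041 ]
apron (array([ 0.4361, -0.0835,  0.0411]), np.float64(0.013862050551993297)) [ 0.4424 -0.0808  0.041 ] [ 0.4297 -0.0862  0.041 ]
```

```bash
cat >> h.py <<'E'
from scipy.spatial.transform import Rotation as Ro
S0=np.array([0.5132,-0.1278,np.radians(104.9)])
def delta(X,yaw=None):
    o=env.get_obs(); R=Ro.from_euler("xyz",o["tool_rot"],degrees=True).as_matrix()
    d=R.T@(np.array(X)-o["tool_pos"]); t=0 if yaw is None else -(((yaw-o["tool_rot"][2])+180)%360-180)
    print("t=%.2f d="%o["time_s"],d.round(4),"turn %.1f"%t,"pos",o["tool_pos"].round(4),"rot",o["tool_rot"].round(1),"F",o["force"].round(2))
E
python3 -c "
from h import *
delta((.23,.40,.22),15)"
```

```text
t=0.10 d= [-0.107  -0.2007  0.0189] turn 148.5 pos [0.1844 0.6228 0.2386] rot [-179.9    0.   163.5] F [-0.12 -0.68 -0.22]
```
Steps of ≤.0417 per row: 0.228 in 6 rows (0.038).  Radius at W1 .46. Rotations while near microscope: do rotating after first 4 rows? Rotate body (190) swings; start at microscope proximity x .36 vs .185: half diagonal .102 → .287 fine. Turn gradually 7/row.

Units first: shifts go in mm and turns go in units of 2 degrees. So -0.2 m is -200, -0.167 m is -167, 7 degrees is 3.5.

```bash
echo '[-18, -34, 3, 3.5, 0.087, -36, -67, 6, 7, 0.087, -54, -100, 9, 10.5, 0.087, -72, -134, 12, 14, 0.087, -90, -167, 15, 17.5, 0.087, -107, -200, 18, 21, 0.087, -107, -200, 18, 24.5, 0.087, -107, -200, 18, 28, 0.087]' | python3 steer.py
python3 -c "
from h import *
delta((.448,.13,.10),15)"
```

```text
time_s: 0.77
tool_pos: [0.2311, 0.3986, 0.2212]
tool_rot: [-180.0, 0.0, 107.0]
force: [-0.6, 0.8, -0.0]
grip_width: 0.0871
grasp_force: 0.0
t=0.77 d= [-0.3202  0.1292  0.1213] turn 92.0 pos [0.2311 0.3986 0.2212] rot [-180.    0.  107.] F [-0.62  0.85 -0.02]
```

```bash
echo '[-35, 14, 13, 3.5, 0.087, -70, 28, 26, 7, 0.087, -105, 42, 39, 10.5, 0.087, -140, 56, 53, 14, 0.087, -175, 70, 66, 17.5, 0.087, -210, 84, 80, 21, 0.087, -245, 99, 93, 24.5, 0.087, -280, 113, 106, 28, 0.087]' | python3 steer.py
python3 -c "
from h import *
delta((.448,.13,.10),15)"
```

```text
time_s: 1.43
tool_pos: [0.4231, 0.1664, 0.1149]
tool_rot: [-180.0, -0.0, 51.2]
force: [0.9, 0.9, 0.3]
grip_width: 0.0874
grasp_force: 0.0
t=1.43 d= [-0.0127  0.0423  0.0149] turn 36.2 pos [0.4231 0.1664 0.1149] rot [-180.    -0.    51.2] F [0.91 0.9  0.31]
```

```bash
echo '[-6, 21, 7, 3.5, 0.087, -12, 42, 15, 7, 0.087, -12.7, 42.3, 14.9, 10.5, 0.087, -12.7, 42.3, 14.9, 14, 0.087, -12.7, 42.3, 14.9, 17.5, 0.087, -12.7, 42.3, 14.9, 18.1, 0.087]' | python3 steer.py
python3 - <<'E'
from h import *
import cv2
delta((.448,.13,.027),15)
w=env.read_camera("wrist"); cv2.imwrite("pics/w1.png",w["color"]); np.savez("w1.npz",f=w["fx"],cx=w["cx"],cy=w["cy"],T=w["world_from_camera"])
E
```

```text
time_s: 1.93
tool_pos: [0.4473, 0.1315, 0.1003]
tool_rot: [180.0, 0.0, 15.1]
force: [-0.2, 0.4, -0.7]
grip_width: 0.0869
grasp_force: 0.0
t=1.93 d= [0.0003 0.0016 0.0733] turn 0.1 pos [0.4473 0.1315 0.1003] rot [180.    0.   15.1] F [-0.21  0.44 -0.75]
```

View pics/w1.png

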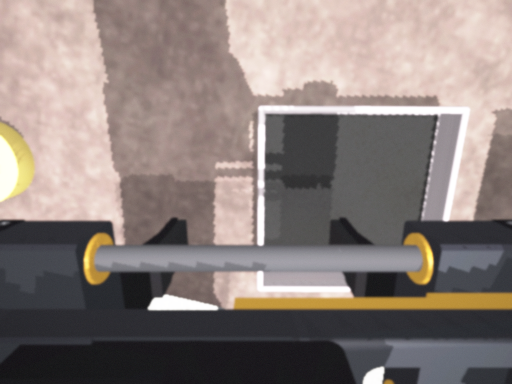

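The far wall, at column 262, lies between the fingers (180 and 335) and is square to the tool. The rim corners are at about (262,108), (466,110) and (261,288).

```bash
echo '[0, 1.6, 36, 0, 0.087, 0, 1.6, 60, 0, 0.087, 0, 1.6, 73.3, 0, 0.087, 0, 1.6, 73.3, 0, 0.087]' | python3 steer.py; python3 - <<'E'
from h import *
w=np.load("w1.npz");C["w"]=(float(w["f"]),float(w["cx"]),float(w["cy"]),w["T"][:3])
for p in[(262,108),(466,110),(261,288)]: print(onz("w",p,.03).round(4))
delta((.448,.13,.027),15)
E
```

```text
time_s: 2.32
tool_pos: [0.4453, 0.1294, 0.0245]
tool_rot: [179.9, 0.3, 15.5]
force: [-0.5, -0.1, -0.9]
grip_width: 0.087
grasp_force: 0.0
[0.5205 0.1474 0.03  ]
[0.558  0.0034 0.03  ]
[0.376  0.1087 0.03  ]
t=2.32 d= [ 0.0028  0.0001 -0.0025] turn 0.5 pos [0.4453 0.1294 0.0245] rot [179.9   0.3  15.5] F [-0.53 -0.11 -0.87]
```

```bash
echo '[0, 0, -2, 0, 0.03, 0, 0, -2, 0, 0.015, 0, 0, -2, 0, 0.0, 0, 0, -2, 0, 0.0, 0, 0, -2, 0, 0, 0, 0, -2, 0, 0, 0, 0, -2, 0, 0, 0, 0, -2, 0, 0]' | python3 steer.py 15; python3 -c "
from h import *
o=env.get_obs();print(o['tool_pos'],st(S0,(177,0,0)) )"
```

```text
time_s: 2.98
tool_pos: [0.4481, 0.1304, 0.0295]
tool_rot: [-180.0, -0.0, 15.3]
force: [0.6, -0.6, 0.3]
grip_width: 0.0416
grasp_force: 0.0
[0.44805491 0.13035682 0.02950788] [-44.99930439 170.92076604   0.        ]
```

Converted, 0.002 m is 2.

```bash
echo '[0, 0, 2, 0, 0, 0, 0, 2, 0, 0, 0, 0, 2, 0, 0, 0, 0, 2, 0, 0, 0, 0, 2, 0, 0, 0, 0, 2, 0, 0, 0, 0, 2, 0, 0, 0, 0, 2, 0, 0]' | python3 steer.py 15
```

```text
time_s: 3.65
tool_pos: [0.4479, 0.1301, 0.0273]
tool_rot: [180.0, 0.0, 15.3]
force: [-0.1, -1.1, 0.6]
grip_width: 0.0032
grasp_force: 15.0
```

Converted, -0.003 m is -3, 0.071 m is 71.

```bash
echo '[0, 6, 0, 0, 0, -1, 16, 0, 0, 0, -2, 27, 0, 0, 0, -3, 38, 0, 0, 0, -3, 49, 0, 0, 0, -3, 59, 0, 0, 0, -3, 67, 0, 0, 0, -3, 71, 0, 0, 0]' | python3 steer.py; echo '[0, 0, 0, 0, 0, 0, 0, 0, 0, 0]' | python3 steer.py ; python3 - <<'E'
from h import *
import cv2
delta((.448,.13,.027),15)
a=env.read_camera("top")["color"][170:245,240:352];b=env.read_camera("scene")["color"][115:235,240:360]
cv2.imwrite("pics/tc2.png",np.hstack([cv2.resize(a,(616,412),interpolation=cv2.INTER_CUBIC)]))
cv2.imwrite("pics/sc2.png",cv2.resize(b,(600,600),interpolation=cv2.INTER_CUBIC))
E
```

```text
time_s: 4.32
tool_pos: [0.4642, 0.0591, 0.0274]
tool_rot: [180.0, -0.0, 15.2]
force: [-1.3, 1.4, -0.4]
grip_width: 0.003
grasp_force: 15.0
time_s: 4.48
tool_pos: [0.4641, 0.0602, 0.0274]
tool_rot: [180.0, -0.0, 15.3]
force: [-0.2, -1.3, -1.0]
grip_width: 0.0032
grasp_force: 15.0
t=4.48 d= [ 0.0029 -0.0716  0.0003] turn 0.3 pos [0.4641 0.0602 0.0274] rot [180.   -0.   15.3] F [-0.2  -1.31 -1.  ]
```

View pics/sc2.png

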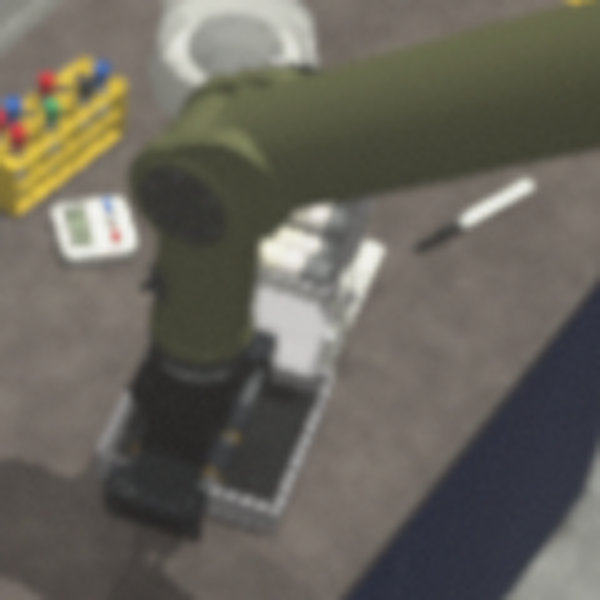

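The tray's near wall is now under the apron, with its corner at about (325,383). I'll creep on until I feel contact.

```bash
echo '[0, 2, 0, 0, 0, 0, 4, 0, 0, 0, 0, 6, 0, 0, 0, 0, 8, 0, 0, 0, 0, 10, 0, 0, 0, 0, 10, 0, 0, 0]' | python3 steer.py ; echo '[0, 1, 0, 0, 0, 0, 2, 0, 0, 0, 0, 3, 0, 0, 0, 0, 3, 0, 0, 0]' | python3 steer.py
```

```text
time_s: 5.08
tool_pos: [0.4666, 0.0509, 0.0273]
tool_rot: [180.0, -0.0, 15.3]
force: [-0.1, -0.1, -1.2]
grip_width: 0.0031
grasp_force: 15.0
time_s: 5.42
tool_pos: [0.4673, 0.0482, 0.0273]
tool_rot: [180.0, -0.0, 15.3]
force: [-0.1, 1.2, -0.9]
grip_width: 0.0026
grasp_force: 15.0
```

```bash
echo '[0, 1, 0, 0, 0, 0, 2, 0, 0, 0, 0, 3, 0, 0, 0, 0, 3, 0, 0, 0]' | python3 steer.py
```

```text
time_s: 5.75
tool_pos: [0.4684, 0.0475, 0.0275]
tool_rot: [-179.9, -0.1, 15.3]
force: [0.6, 5.8, -1.6]
grip_width: 0.0028
grasp_force: 15.0
```

Converted, 0.002 m is 2, 0.001 m is 1.

```bash
echo '[0, 1, 0, 0, 0, 0, 2, 0, 0, 0, 0, 2, 0, 0, 0]' | python3 steer.py; echo '[0, -3, 0, 0, 0, 0, -3, 0, 0, 0.0, 0, -3, 0, 0, 0.02, 0, -3, 0, 0, 0.04, 0, -3, 0, 0, 0.06, 0, -3, 0, 0, 0.06]' | python3 steer.py; python3 -c "
from h import *
delta((.468,.047,.16),15)"
```

```text
time_s: 6.0
tool_pos: [0.4692, 0.0473, 0.0277]
tool_rot: [-179.8, -0.2, 15.4]
force: [0.8, 10.5, -2.1]
grip_width: 0.0028
grasp_force: 15.0
time_s: 6.5
tool_pos: [0.4679, 0.0456, 0.0274]
tool_rot: [180.0, 0.0, 15.3]
force: [0.3, 0.7, 0.0]
grip_width: 0.022
grasp_force: 0.0
t=6.50 d= [ 0.0004 -0.0012 -0.1326] turn 0.3 pos [0.4679 0.0456 0.0274] rot [180.    0.   15.3] F [0.33 0.68 0.05]
```

```bash
echo '[0, -1, -20, 0, 0.06, 0, -1, -55, 0, 0.06, 0, -1, -95, 0, 0.04, 0, -1, -135, 0, 0.02, 0, -1, -175, 0, 0, 0, -1, -215, 0, 0, 0, -1, -250, 0, 0, 0, -1, -270, 0, 0]' | python3 steer.py; python3 - <<'E'
from h import *
for p in[(357,163)]: print(onz("top",p,0.0))
t=st(S0,(-.172,0,.30)); print(t); delta(t,15)
E
```

```text
time_s: 7.17
tool_pos: [0.4689, 0.0468, 0.302]
tool_rot: [-180.0, -0.4, 15.2]
force: [1.1, -0.6, -0.9]
grip_width: 0.0143
grasp_force: 0.0
[ 0.71819657 -0.38026704  0.        ]
[ 0.55742684 -0.29401669  0.3       ]
t=7.17 d= [-0.0043  0.3521  0.0018] turn 0.2 pos [0.4689 0.0468 0.302 ] rot [-180.    -0.4   15.2] F [ 1.06 -0.57 -0.85]
```

```bash
echo '[0, 40, 0, 0, 0, -1, 80, 0, 0, 0, -2, 120, 0, 0, 0, -2, 160, 0, 0, 0, -3, 200, 0, 0, 0, -3, 240, 0, 0, 0, -4, 280, 0, 0, 0, -4, 320, 0, 0, 0]' | python3 steer.py; echo '[0, 20, 0, 0, 0, 0, 32, 0, 0, 0, 0, 32, 0, 0, 0]' | python3 steer.py
python3 - <<'E'
from h import *
import cv2
delta(st(S0,(-.165,0,.187)),15)
a=env.read_camera("top")["color"];b=env.read_camera("scene")["color"];c=env.read_camera("wrist");c=c["color"]
cv2.imwrite("pics/t3.png",a);cv2.imwrite("pics/s3.png",b);cv2.imwrite("pics/w3.png",c)
A=cv2.resize(a[165:255,235:355],(480,360),interpolation=cv2.INTER_CUBIC);B=cv2.resize(b[115:235,240:360],(320,320),interpolation=cv2.INTER_CUBIC);W=cv2.resize(c,(320,240))
o=np.zeros((600,800,3),np.uint8);o[:360,:480]=A;o[:320,480:]=B;o[360:,:320]=W
cv2.imwrite("pics/m3.png",o)
E
```

```text
time_s: 7.83
tool_pos: [0.548, -0.2646, 0.2976]
tool_rot: [180.0, -0.0, 15.3]
force: [-0.2, -0.1, 0.6]
grip_width: 0.0004
grasp_force: 0.0
time_s: 8.08
tool_pos: [0.5554, -0.2974, 0.2967]
tool_rot: [179.9, 0.2, 15.0]
force: [-0.3, 0.8, 0.6]
grip_width: 0.0007
grasp_force: 0.0
t=8.08 d= [ 0.0032 -0.01    0.1097] turn -0.0 pos [ 0.5554 -0.2974  0.2967] rot [179.9   0.2  15. ] F [-0.26  0.84  0.63]
```

View pics/m3.png

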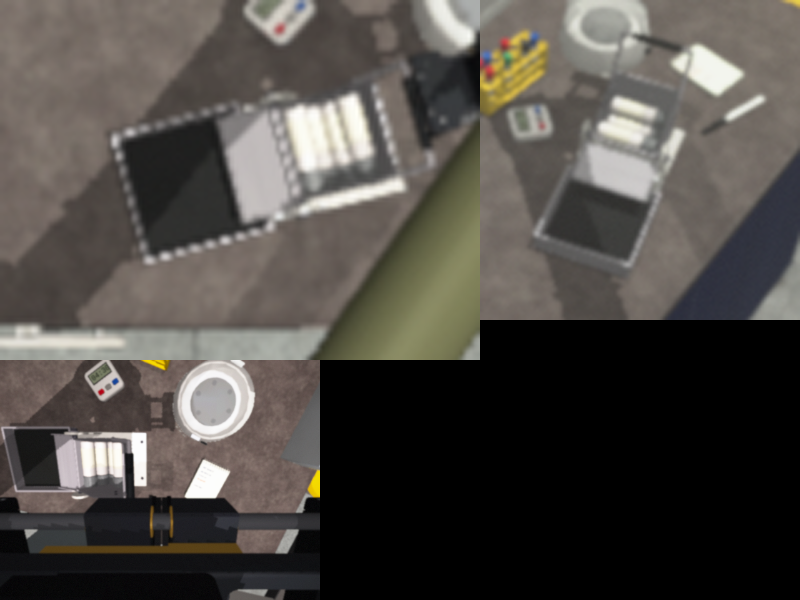

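The tray stands against the cheeks and looks square: in the composite, the far corners are at (117,135) and (150,260) and the apron edge runs (218,120)–(248,222). The bin still holds four vials and the fingers are behind the bar. I'll check the lateral fit and lower.

```bash
python3 - <<'E'
from h import *
m=lambda p:((p[0]+.5)/4-.5+235,(p[1]+.5)/4-.5+165)
f=[onz("top",m(p),.03) for p in[(117,135),(150,260)]];n=[onz("top",m(p),.03) for p in[(272,226)]];a=[onz("top",m(p),.041) for p in[(218,120),(248,222)]]
def ins(X): d=X[:2]-S0[:2]; c,s=np.cos(S0[2]),np.sin(S0[2]); return np.round([c*d[0]+s*d[1],-s*d[0]+c*d[1]],4)
print([ins(x) for x in f+n+a])
E
echo '[3, 0, 35, 0, 0, 3, 0, 70, 0, 0, 3, 0, 100, 0, 0, 3, 0, 110, 0, 0, 3, 0, 110, 0, 0]' | python3 steer.py
python3 -c "
from h import *
delta(st(S0,(-.15,0,.187)),15)"
```

```text
[array([ 0.1781, -0.0768]), array([0.1782, 0.0716]), array([0.0333, 0.0694]), array([ 0.0621, -0.063 ]), array([0.06  , 0.0585])]
time_s: 8.65
tool_pos: [0.5584, -0.2896, 0.1848]
tool_rot: [-179.8, 0.2, 15.4]
force: [0.2, 0.4, 0.7]
grip_width: 0.0003
grasp_force: 0.0
t=8.65 d= [-0.0019 -0.018  -0.0021] turn 0.4 pos [ 0.5584 -0.2896  0.1848] rot [-179.8    0.2   15.4] F [0.22 0.43 0.67]
```

Tray and apron are centred to within 0.5 mm. Now I'll make contact with the bar.

```bash
cat > look.py <<'E'
import sys,cv2; from h import *
def roi(n,shape,pts):
    m=np.zeros(shape,np.uint8); cv2.fillPoly(m,[np.round([proj(n,st(S0,p)) for p in pts]).astype(int)],255); return m>0
o=env.get_obs(); d=o["tool_pos"]-st(S0,(0,0,.078)); c,s=np.cos(S0[2]),np.sin(S0[2]); X=c*d[0]+s*d[1]; F=o["force"]
off=float(open("off").read()); b=(X+off)/.1660; th=np.radians(139.4)-np.arccos(np.clip(b,-1,1))
w=[]
for n in("top","scene"):
    g=cv2.cvtColor(env.read_camera(n)["color"],cv2.COLOR_BGR2GRAY); y=.066
    w.append(int((g[roi(n,g.shape,[(.07,-y,.015),(.07,y,.015),(.17,y,.015),(.17,-y,.015)])]>110).sum()))
Fx=c*F[0]+s*F[1]
print("t=%.2f X=%.4f z=%.4f tilt~%.3f push=%.2f Fz=%.2f white"%(o["time_s"],X,o["tool_pos"][2],th,-Fx,F[2]),w)
sys.exit(int(max(w)>int(sys.argv[1])))
E
echo 0.02 > off; python3 look.py 9999
echo '[-2, -4, -2, 0, 0, -2, -8, -2, 0, 0, -2, -12, -2, 0, 0, -2, -14, -2, 0, 0]' | python3 steer.py >/dev/null; python3 look.py 9999
echo '[0, -2, 0, 0, 0, 0, -4, 0, 0, 0]' | python3 steer.py >/dev/null; python3 look.py 9999
echo '[0, -2, 0, 0, 0, 0, -4, 0, 0, 0]' | python3 steer.py>/dev/null; python3 look.py 9999
```

```text
t=8.65 X=-0.1679 z=0.1848 tilt~-0.238 push=-0.35 Fz=0.67 white [8, 9]
t=9.08 X=-0.1563 z=0.1905 tilt~-0.101 push=0.01 Fz=0.38 white [8, 9]
t=9.35 X=-0.1529 z=0.1894 tilt~-0.066 push=0.22 Fz=-0.20 white [8, 9]
t=9.62 X=-0.1489 z=0.1893 tilt~-0.027 push=0.23 Fz=-0.04 white [8, 9]
```

```bash

for i in 1; do echo '[0, -2, 0, 0, 0, 0, -4, 0, 0, 0]' | python3 steer.py >/dev/null; python3 look.py 9999
echo '[0, -2, 0, 0, 0, 0, -4, 0, 0, 0]' | python3 steer.py >/dev/null; python3 look.py 9999
echo '[0, -2, -1, 0, 0, 0, -4, -2, 0, 0]' | python3 steer.py>/dev/null; python3 look.py 9999;done
```

```text
t=9.88 X=-0.1448 z=0.1893 tilt~0.011 push=0.75 Fz=0.09 white [8, 9]
t=10.15 X=-0.1408 z=0.1893 tilt~0.047 push=0.26 Fz=0.11 white [8, 9]
t=10.42 X=-0.1382 z=0.1917 tilt~0.070 push=4.35 Fz=-0.76 white [8, 9]
```

```bash
echo 0.0125 > off
echo '[0, -3, -3, 0, 0, 0, -6, -6, 0, 0, 0, -9, -9, 0, 0, 0, -12, -12, 0, 0, 0, -12, -12, 0, 0]' | python3 steer.py >/dev/null; python3 look.py 9999
echo '[0, -3, -2.6, 0, 0, 0, -6, -5, 0, 0, 0, -9, -7.5, 0, 0, 0, -12, -10, 0, 0, 0, -12, -10, 0, 0]' | python3 steer.py >/dev/null; python3 look.py 9999
echo '[0, -3, -2, 0, 0, 0, -6, -4.5, 0, 0, 0, -9, -6.5, 0, 0, 0, -12, -8.5, 0, 0, 0, -12, -8.5, 0, 0]' | python3 steer.py >/dev/null; python3 look.py 9999
```

```text
t=10.93 X=-0.1260 z=0.2047 tilt~0.109 push=6.21 Fz=0.60 white [8, 9]
t=11.45 X=-0.1144 z=0.2148 tilt~0.202 push=6.65 Fz=3.45 white [8, 9]
t=11.97 X=-0.1016 z=0.2227 tilt~0.295 push=5.53 Fz=2.81 white [8, 9]
```

```bash

echo '[0, -3, -1.5, 0, 0, 0, -6, -3, 0, 0, 0, -9, -5, 0, 0, 0, -12, -6.5, 0, 0, 0, -12, -6.5, 0, 0]' | python3 steer.py >/dev/null; python3 look.py 60 &&
echo '[0, -1.5, -0.8, 0, 0, 0, -3, -1.5, 0, 0, 0, -3, -1.5, 0, 0, 0, -3, -1.5, 0, 0]' | python3 steer.py >/dev/null && python3 look.py 60 &&
echo '[0, -1.5, -0.8, 0, 0, 0, -3, -1.5, 0, 0, 0, -3, -1.5, 0, 0, 0, -3, -1.5, 0, 0]' | python3 steer.py >/dev/null && python3 look.py 60 &&
echo '[0, -1.5, -0.8, 0, 0, 0, -3, -1.5, 0, 0, 0, -3, -1.5, 0, 0, 0, -3, -1.5, 0, 0]' | python3 steer.py >/dev/null && python3 look.py 60 &&
echo '[0, -1.5, -0.6, 0, 0, 0, -3, -1.2, 0, 0, 0, -3, -1.2, 0, 0, 0, -3, -1.2, 0, 0]' | python3 steer.py >/dev/null && python3 look.py 60 &&
echo '[0, -1.5, -0.6, 0, 0, 0, -3, -1.2, 0, 0, 0, -3, -1.2, 0, 0, 0, -3, -1.2, 0, 0]' | python3 steer.py >/dev/null && python3 look.py 60
```

```text
t=12.48 X=-0.0881 z=0.2284 tilt~0.389 push=3.70 Fz=2.07 white [8, 9]
t=12.92 X=-0.0856 z=0.2298 tilt~0.406 push=4.46 Fz=1.85 white [8, 7]
t=13.35 X=-0.0826 z=0.2313 tilt~0.426 push=3.24 Fz=1.49 white [8, 7]
t=13.78 X=-0.0795 z=0.2328 tilt~0.447 push=3.37 Fz=0.85 white [8, 7]
t=14.22 X=-0.0767 z=0.2341 tilt~0.465 push=3.00 Fz=0.27 white [8, 7]
t=14.65 X=-0.0738 z=0.2354 tilt~0.484 push=3.29 Fz=0.50 white [8, 7]
```

```bash

echo '[0, -1.5, -0.5, 0, 0, 0, -3, -1, 0, 0, 0, -3, -1, 0, 0, 0, -3, -1, 0, 0]' | python3 steer.py >/dev/null && python3 look.py 60 &&
echo '[0, -1.5, -0.5, 0, 0, 0, -3, -1, 0, 0, 0, -3, -1, 0, 0, 0, -3, -1, 0, 0]' | python3 steer.py >/dev/null && python3 look.py 60 &&
echo '[0, -1.5, -0.5, 0, 0, 0, -3, -1, 0, 0, 0, -3, -1, 0, 0, 0, -3, -1, 0, 0]' | python3 steer.py >/dev/null && python3 look.py 60 &&
echo '[0, -1.5, -0.5, 0, 0, 0, -3, -1, 0, 0, 0, -3, -1, 0, 0, 0, -3, -1, 0, 0]' | python3 steer.py >/dev/null && python3 look.py 60 &&
echo '[0, -1.5, -0.4, 0, 0, 0, -3, -0.8, 0, 0, 0, -3, -0.8, 0, 0, 0, -3, -0.8, 0, 0]' | python3 steer.py >/dev/null && python3 look.py 60 &&
echo '[0, -1.5, -0.4, 0, 0, 0, -3, -0.8, 0, 0, 0, -3, -0.8, 0, 0, 0, -3, -0.8, 0, 0]' | python3 steer.py >/dev/null && python3 look.py 60
```

```text
t=15.08 X=-0.0708 z=0.2364 tilt~0.503 push=4.26 Fz=1.62 white [8, 6]
t=15.52 X=-0.0676 z=0.2371 tilt~0.524 push=2.54 Fz=0.01 white [8, 6]
t=15.95 X=-0.0646 z=0.2382 tilt~0.543 push=2.31 Fz=1.04 white [78, 106]
```

```bash

echo '[0, 0, 0, 0, 0, 0, 0, 0, 0, 0, 0, 0, 0, 0, 0]' | python3 steer.py >/dev/null && python3 look.py 999; echo '[0, 0, 0, 0, 0, 0, 0, 0, 0, 0, 0, 0, 0, 0, 0]' | python3 steer.py >/dev/null && python3 look.py 999
python3 - <<'E'
from h import *
import cv2
a=env.read_camera("top")["color"];b=env.read_camera("scene")["color"]
cv2.imwrite("pics/m4.png",np.hstack([cv2.resize(a[165:255,235:355],(440,330),interpolation=cv2.INTER_CUBIC),cv2.resize(b[125:225,240:349],(360,330),interpolation=cv2.INTER_CUBIC)]))
E
```

```text
t=16.30 X=-0.0648 z=0.2382 tilt~0.542 push=1.84 Fz=0.23 white [78, 106]
t=16.65 X=-0.0648 z=0.2382 tilt~0.542 push=2.62 Fz=-0.01 white [78, 106]
```

View pics/m4.png

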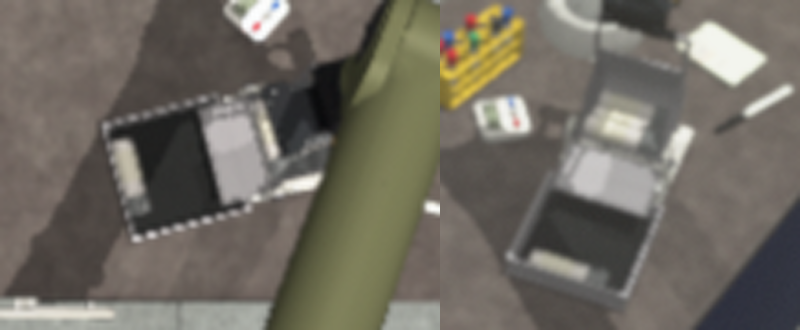

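One vial lies by the tray's far wall, at (128,172) in the top half and (560,268) in the scene half. Three remain in the bin. I'll continue in finer steps.

```bash

echo '[0, -1.2, -0.3, 0, 0, 0, -2.4, -0.6, 0, 0, 0, -2.4, -0.6, 0, 0, 0, -2.4, -0.6, 0, 0]' | python3 steer.py >/dev/null && python3 look.py 125 &&
echo '[0, -1.2, -0.3, 0, 0, 0, -2.4, -0.6, 0, 0, 0, -2.4, -0.6, 0, 0, 0, -2.4, -0.6, 0, 0]' | python3 steer.py >/dev/null && python3 look.py 125 &&
echo '[0, -1.2, -0.3, 0, 0, 0, -2.4, -0.6, 0, 0, 0, -2.4, -0.6, 0, 0, 0, -2.4, -0.6, 0, 0]' | python3 steer.py >/dev/null && python3 look.py 125 &&
echo '[0, -1.2, -0.3, 0, 0, 0, -2.4, -0.6, 0, 0, 0, -2.4, -0.6, 0, 0, 0, -2.4, -0.6, 0, 0]' | python3 steer.py >/dev/null && python3 look.py 125 &&
echo '[0, -1.2, -0.2, 0, 0, 0, -2.4, -0.4, 0, 0, 0, -2.4, -0.4, 0, 0, 0, -2.4, -0.4, 0, 0]' | python3 steer.py >/dev/null && python3 look.py 125 &&
echo '[0, -1.2, -0.2, 0, 0, 0, -2.4, -0.4, 0, 0, 0, -2.4, -0.4, 0, 0, 0, -2.4, -0.4, 0, 0]' | python3 steer.py >/dev/null && python3 look.py 125
```

```text
t=17.18 X=-0.0623 z=0.2389 tilt~0.557 push=2.00 Fz=1.16 white [78, 106]
t=17.62 X=-0.0599 z=0.2395 tilt~0.573 push=2.66 Fz=1.54 white [78, 105]
t=18.05 X=-0.0575 z=0.2401 tilt~0.588 push=2.00 Fz=1.38 white [79, 106]
t=18.48 X=-0.0550 z=0.2407 tilt~0.603 push=1.92 Fz=1.12 white [82, 107]
t=18.92 X=-0.0527 z=0.2410 tilt~0.618 push=1.57 Fz=1.78 white [82, 106]
t=19.35 X=-0.0503 z=0.2415 tilt~0.632 push=2.00 Fz=0.94 white [81, 107]
```

```bash

echo '[0, -1.2, -0.2, 0, 0, 0, -2.4, -0.4, 0, 0, 0, -2.4, -0.4, 0, 0, 0, -2.4, -0.4, 0, 0]' | python3 steer.py >/dev/null && python3 look.py 125 &&
echo '[0, -1.2, -0.2, 0, 0, 0, -2.4, -0.4, 0, 0, 0, -2.4, -0.4, 0, 0, 0, -2.4, -0.4, 0, 0]' | python3 steer.py >/dev/null && python3 look.py 125 &&
echo '[0, -1.2, -0.2, 0, 0, 0, -2.4, -0.4, 0, 0, 0, -2.4, -0.4, 0, 0, 0, -2.4, -0.4, 0, 0]' | python3 steer.py >/dev/null && python3 look.py 125 &&
echo '[0, -1.2, -0.2, 0, 0, 0, -2.4, -0.4, 0, 0, 0, -2.4, -0.4, 0, 0, 0, -2.4, -0.4, 0, 0]' | python3 steer.py >/dev/null && python3 look.py 125 &&
echo '[0, -1.2, -0.2, 0, 0, 0, -2.4, -0.4, 0, 0, 0, -2.4, -0.4, 0, 0, 0, -2.4, -0.4, 0, 0]' | python3 steer.py >/dev/null && python3 look.py 125 &&
echo '[0, -1.2, -0.2, 0, 0, 0, -2.4, -0.3, 0, 0, 0, -2.4, -0.3, 0, 0, 0, -2.4, -0.3, 0, 0]' | python3 steer.py >/dev/null && python3 look.py 125 &&
echo '[0, -1.2, -0.2, 0, 0, 0, -2.4, -0.3, 0, 0, 0, -2.4, -0.3, 0, 0, 0, -2.4, -0.3, 0, 0]' | python3 steer.py >/dev/null && python3 look.py 125 &&
echo '[0, -1.2, -0.1, 0, 0, 0, -2.4, -0.2, 0, 0, 0, -2.4, -0.2, 0, 0, 0, -2.4, -0.2, 0, 0]' | python3 steer.py >/dev/null && python3 look.py 125
```

```text
t=19.78 X=-0.0479 z=0.2419 tilt~0.647 push=1.73 Fz=0.49 white [81, 107]
t=20.22 X=-0.0455 z=0.2423 tilt~0.662 push=2.76 Fz=1.30 white [81, 109]
t=20.65 X=-0.0431 z=0.2427 tilt~0.677 push=2.63 Fz=0.59 white [82, 108]
t=21.08 X=-0.0407 z=0.2431 tilt~0.692 push=2.00 Fz=0.85 white [83, 107]
t=21.52 X=-0.0383 z=0.2435 tilt~0.706 push=1.21 Fz=0.61 white [83, 108]
t=21.95 X=-0.0359 z=0.2437 tilt~0.721 push=2.29 Fz=0.72 white [87, 107]
t=22.38 X=-0.0335 z=0.2441 tilt~0.735 push=2.08 Fz=0.84 white [86, 108]
t=22.82 X=-0.0311 z=0.2442 tilt~0.750 push=1.06 Fz=0.43 white [86, 108]
```

Units first: shifts go in mm and turns go in units of 2 degrees. So -0.0024 m is -2.4, -0.0012 m is -1.2.

```bash

echo '[0, -1.2, 0, 0, 0, 0, -2.4, 0, 0, 0, 0, -2.4, 0, 0, 0, 0, -2.4, 0, 0, 0]' | python3 steer.py >/dev/null && python3 look.py 125 &&
echo '[0, -1.2, 0, 0, 0, 0, -2.4, 0, 0, 0, 0, -2.4, 0, 0, 0, 0, -2.4, 0, 0, 0]' | python3 steer.py >/dev/null && python3 look.py 125 &&
echo '[0, -1.2, 0, 0, 0, 0, -2.4, 0, 0, 0, 0, -2.4, 0, 0, 0, 0, -2.4, 0, 0, 0]' | python3 steer.py >/dev/null && python3 look.py 125 &&
echo '[0, -1.2, 0, 0, 0, 0, -2.4, 0, 0, 0, 0, -2.4, 0, 0, 0, 0, -2.4, 0, 0, 0]' | python3 steer.py >/dev/null && python3 look.py 125 &&
echo '[0, -1.2, 0, 0, 0, 0, -2.4, 0, 0, 0, 0, -2.4, 0, 0, 0, 0, -2.4, 0, 0, 0]' | python3 steer.py >/dev/null && python3 look.py 125 &&
echo '[0, -1.2, 0, 0, 0, 0, -2.4, 0, 0, 0, 0, -2.4, 0, 0, 0, 0, -2.4, 0, 0, 0]' | python3 steer.py >/dev/null && python3 look.py 125 &&
echo '[0, -1.2, 0, 0, 0, 0, -2.4, 0, 0, 0, 0, -2.4, 0, 0, 0, 0, -2.4, 0, 0, 0]' | python3 steer.py >/dev/null && python3 look.py 125 &&
echo '[0, -1.2, 0.3, 0, 0, 0, -2.4, 0.3, 0, 0, 0, -2.4, 0.3, 0, 0, 0, -2.4, 0.3, 0, 0]' | python3 steer.py >/dev/null && python3 look.py 125
```

```text
t=23.25 X=-0.0287 z=0.2442 tilt~0.765 push=1.54 Fz=0.67 white [87, 107]
t=23.68 X=-0.0262 z=0.2442 tilt~0.780 push=1.81 Fz=0.91 white [209, 258]
```

```bash

echo '[0, 2, 0, 0, 0, 0, 5, 0, 0, 0, 0, 8, 1, 0, 0, 0, 11, 1, 0, 0, 0, 14, 1, 0, 0, 0, 17, 2, 0, 0, 0, 19, 3, 0, 0, 0, 20, 3, 0, 0]' | python3 steer.py >/dev/null ; python3 look.py 999
python3 - <<'E'
from h import *
import cv2
a=env.read_camera("top")["color"];b=env.read_camera("scene")["color"]
cv2.imwrite("pics/m5.png",np.hstack([cv2.resize(a[165:255,235:355],(440,330),interpolation=cv2.INTER_CUBIC),cv2.resize(b[125:225,240:349],(360,330),interpolation=cv2.INTER_CUBIC)]))
E
```

```text
t=24.45 X=-0.0471 z=0.2412 tilt~0.652 push=0.97 Fz=-0.49 white [211, 238]
```

View pics/m5.png

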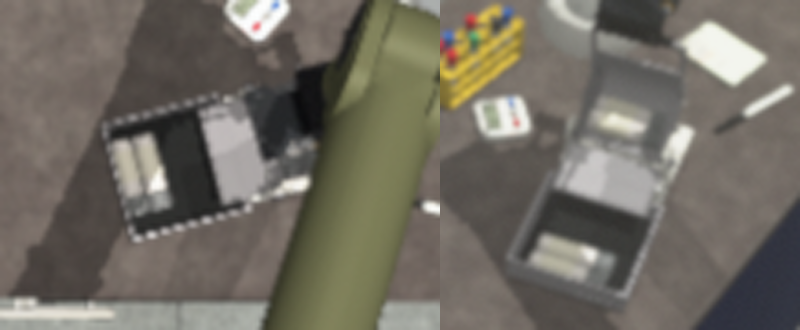

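Exactly two vials are in the tray, at (123,165) and (150,170), and two are still in the bin. I'll ease it back down.

```bash

echo '[0, 2, 0, 0, 0, 0, 6, 2, 0, 0, 0, 10, 3, 0, 0, 0, 14, 4, 0, 0, 0, 18, 5, 0, 0, 0, 22, 6, 0, 0, 0, 26, 8, 0, 0, 0, 30, 9, 0, 0]' | python3 steer.py >/dev/null ; python3 look.py 999
echo '[0, 3, 1.5, 0, 0, 0, 6, 3, 0, 0, 0, 9, 5, 0, 0, 0, 12, 7, 0, 0, 0, 15, 8.5, 0, 0, 0, 18, 10.5, 0, 0, 0, 21, 12, 0, 0, 0, 24, 14, 0, 0]' | python3 steer.py >/dev/null ; python3 look.py 999
echo '[0, 2.5, 2, 0, 0, 0, 5, 4, 0, 0, 0, 7.5, 6, 0, 0, 0, 10, 8, 0, 0, 0, 12.5, 10.5, 0, 0, 0, 15, 13, 0, 0, 0, 17, 15, 0, 0, 0, 19, 17, 0, 0]' | python3 steer.py >/dev/null ; python3 look.py 999
```

```text
t=25.32 X=-0.0771 z=0.2319 tilt~0.462 push=1.81 Fz=-1.11 white [202, 233]
t=26.08 X=-0.1010 z=0.2182 tilt~0.300 push=3.15 Fz=1.96 white [196, 228]
t=26.85 X=-0.1216 z=0.2019 tilt~0.145 push=7.62 Fz=4.31 white [195, 225]
```

```bash

echo '[0, 1.5, 1.3, 0, 0, 0, 3, 2.6, 0, 0, 0, 4.5, 4, 0, 0, 0, 6, 5.5, 0, 0, 0, 7.5, 7, 0, 0, 0, 9, 8.5, 0, 0, 0, 10.5, 10, 0, 0, 0, 11.5, 11, 0, 0]' | python3 steer.py >/dev/null ; python3 look.py 999
echo '[0, 0.7, 0.7, 0, 0, 0, 1.4, 1.4, 0, 0, 0, 2.1, 2.1, 0, 0, 0, 2.8, 2.8, 0, 0, 0, 3.5, 3.5, 0, 0, 0, 4.2, 4, 0, 0, 0, 4.9, 4, 0, 0, 0, 5.6, 4, 0, 0]' | python3 steer.py >/dev/null ; python3 look.py 999
echo '[0, 0.7, 0, 0, 0, 0, 1.4, 0, 0, 0, 0, 2.1, 0, 0, 0, 0, 2.8, 0, 0, 0, 0, 3.5, 0, 0, 0, 0, 4.2, 0, 0, 0, 0, 5, 0, 0, 0, 0, 6, 0, 0, 0]' | python3 steer.py >/dev/null ; python3 look.py 999
```

```text
t=27.62 X=-0.1331 z=0.1907 tilt~0.049 push=6.59 Fz=3.67 white [192, 224]
t=28.38 X=-0.1374 z=0.1861 tilt~0.011 push=5.36 Fz=0.44 white [191, 225]
t=29.15 X=-0.1413 z=0.1861 tilt~-0.026 push=-0.54 Fz=-0.17 white [192, 225]
```

The bin is down and contact is gone. I'll back off, lift and check.

```bash

echo '[0, 6, 0, 0, 0, 0, 16, 0, 0, 0, 0, 26, 0, 0, 0, 0, 30, -20, 0, 0, 0, 30, -50, 0, 0, 0, 30, -90, 0, 0, 0, 30, -110, 0, 0, 0, 30, -110, 0, 0]' | python3 steer.py
python3 - <<'E'
from h import *
import cv2
a=env.read_camera("top")["color"];b=env.read_camera("scene")["color"]
cv2.imwrite("pics/m6.png",np.hstack([cv2.resize(a[165:255,235:355],(440,330),interpolation=cv2.INTER_CUBIC),cv2.resize(b[125:225,240:349],(360,330),interpolation=cv2.INTER_CUBIC)]))
E
```

```text
time_s: 29.92
tool_pos: [0.5598, -0.2975, 0.302]
tool_rot: [179.6, -0.4, 15.2]
force: [0.3, -1.9, -0.2]
grip_width: 0.0004
grasp_force: 0.0
```

View pics/m6.png

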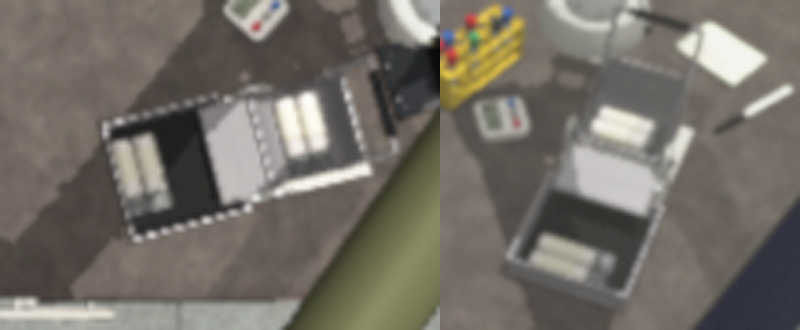

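The bin is at home with two vials at (300,125). The tray is still docked with two vials, and the bystanders haven't moved.

```bash
python3 -c "
from cell import env
print(env.sign_off())"
```

```text
the job is handed in; nothing more can be done
None
```

The job is handed in: the tray is square against the stand with exactly two vials in it, the bin is back at rest with the other two, and the final pictures show nothing else near the bin moved (about 30 s of the 67 s used).

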